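# Dial the pocket tray to yellow and put the glue bottle away

## Task

Put the gold glue bottle away in the yellow compartment of the tilted round tray. By its black bar handle, turn the grey dial cover until its opening lies squarely over the yellow-tabbed compartment, then put the bottle through the opening, cap up, with its foot down in that compartment, and let go; leave the cover lined up and the other things on the table where they are.

Things in the scene. Friction and masses are not known exactly. Their poses are not given: they have to be found in the camera images.
- dial (a joint): Angle (rad) of the grey dial cover, a disc of 105 mm radius, 4 mm thick, on the round tray's tilted axis. Grows counter-clockwise seen facing the cover; range -2.4 to 2.4; at 0 the opening is at the cover's lowest point. Starts at 1.0 to 1.4 and need not pass a stop. Stays where it is left (friction about 0.15 N m).
- dial_grip (a point): On the black bar handle at the cover's centre, on the turning axis, 26 mm above the cover's face. Bar 68 mm long, 20 wide, 36 high, on a 2 mm hub disc. Axes turn with the cover: z along the turning axis, outwards, 25 degrees from vertical, leaning to the stand's front (towards the robot); x along the bar; the opening is on the -x side, where the bar's white line points.
- opening (a point): Centre of the cover's only opening, level with the cover's face, 72 mm from the turning axis; turns with the cover. The opening is a ring sector from 42 to 100 mm radius, 52 degrees wide (63 mm wide at its centre), edged in black. Axes as dial_grip.
- yellow_pocket (a point): Centre of the yellow compartment's mouth, level with the cover's face, 72 mm from the axis: lined up when opening coincides. One of five 72 degree sectors, each with a 16 x 56 mm colour tab on the tray's rim; floor 48 mm below this point, walls at 27 and 104 mm from the axis. z along the axis, outwards; x towards the axis. The tray stays put in a run; its angle differs each time.
- bottle_center (a point): Centre, half-way up, of the gold glue bottle with black cap: 46 mm diameter, 88 mm tall, 0.09 kg, standing upright on the table at the start, z towards its cap. Body of 44 to 46 mm diameter up to 69 mm above its foot, then a cap of 36 mm diameter.
- green_pot: Bystander: green screw-lid paint pot, 54 mm wide, 45 mm tall. Origin at its underside.
- blue_pot: Bystander: blue screw-lid paint pot with dark lid, 63 mm wide, 52 mm tall. Origin at its underside.
- tape_roll: Bystander: roll of masking tape lying flat, 96 mm across, 25 mm tall. Origin at its underside.
- cork_block: Bystander: brown sanding block 42 x 77 x 24 mm. Origin at its underside.
Things that resemble listed ones, but are neither listed nor needed, are in the scene too. What is shaped like the part that bears bottle_center but purple or turquoise is not meant.

How it is judged:
By the outcome, as a careful person would: the job done as asked, in the order asked, and still so for the second after the job is handed in, with the robot touching nothing.
It also fails if it takes over 70 s, if anything falls off the work surface, if the arm or the gripper's body presses on something with over 40 N, if the wrist force passes 120 N, or if a joint passes its speed limit or range.

## Robot

A 6-joint arm with a two-finger parallel gripper is mounted at the origin on the work surface; the furniture and walls round the work are solid. World frame = base frame: x ahead of the robot, y to its left, z up, the work surface at z = 0. Lengths are in mm, angles in rad, forces in N, time in s.
With the tool pointing down it reaches from about 275 to 825 mm from the base axis. Payload 5.2 kg.
Tool frame: the origin (TCP) lies on the centre line of the jaws, within the pads' length; the fingertips stand 11 mm ahead of it and the grasp point (between the pads) lies 8 mm behind it; z points along the fingers, y is the line along which they close (so a half turn about z gives the same grasp; the last joint's range is limited). The gripper opens to 93 mm and grips with 3 to 60 N. Pads are 15 mm wide; open, the fingers measure 128 mm over their backs; the gripper's body (75 mm by 188 mm) begins 65 mm behind the grasp point.
Start: joints at [-1.417, 0.259, 1.535, -0, 1.348, -0.203], TCP at [192.123, -515.358, 204.553] pointing down, gripper open.
Joint ranges: [-3.14, 3.14], [-0.91, 2.08], [0.19, 2.58], [-1.22, 4.36], [0.22, 2.71], [-3.12, 3.12]. Speed limits (rad/s): [2.57, 2.57, 3.14, 3.14, 3.14, 3.14].

## Interface

Orientations are given as a unit quaternion [w, x, y, z].
In Python, from bench import robot, imaging, order gives the robot as it stands. The module is installed in compiled form; this text tells all that it offers.
- The arm moves only by the tool drive_tool, never from a script. Its argument "motion" is a list of rows, each an object of numbers: "x", "y", "z": the shift along the tool's x, y, z in mm; "rx", "ry", "rz": the turn, a rotation vector about the tool's x, y, z in rad; "claw": the opening, from -1 (shut) to 1 (fully open). In form: [{"x": .., "y": .., "z": .., "rx": .., "ry": .., "rz": .., "claw": ..}, ...]. A call has 1 to 5 rows; each row is the pose to reach, as a shift and turn from the pose commanded when the call began, along the tool's axes at that moment; what a row does not reach only later rows make up. A row lasts 1/12 s, in which the tool goes at most 41.7 mm and 7.16 degrees, less where a joint would pass 70% of its speed; a pose out of reach is approached as far as the arm can. A call with a gripper value outside its range is refused whole. The fingers move at their own pace and stop on an object; "newtons" is the grip in N (left out, the last holds). Time passes only in rows, so rows that repeat a pose let the fingers close. It gives the time, the measured TCP pose, the force, the opening and the grip force at its end, in the units of the state.
- robot.get_obs(): the state, without advancing time (a new reading comes with each control period).
- imaging.snapshot(name): name is "scene" or "side" or "wrist"; returns the picture (480x640x3 uint8, red, green, blue); there is no depth.
- imaging.camera_info(name): a dict with "camera_matrix" (3x3 intrinsics, pixels), "cam_to_world" (4x4, takes a point from camera to world coordinates). Camera axes: x right, y down, z forward; pixel columns grow to the right and rows downward; lengths in mm; the calibration is good to about 2 mm. The wrist camera is an equidistant fisheye: a pixel r from the principal point sees the ray r / f radians off the axis. A picture is of the moment at which its call begins: read the wrist's pose just before it. camera_info takes no time and is no camera call; for the wrist camera it gives the pose at the moment of the call.
- order.close_job(): hands the job in; it is judged then, once.
The state is a dict: "t": time; "qpos": joint angles; "qvel": joint speeds; "tau": joint torques, N m; "ee_pos": TCP position; "orientation": TCP orientation; "force": force on the tool from outside, world axes, zero at the start; "wrist_torque": the same for the moment, N m; "finger_gap": finger opening in mm; "grip_force": force on a finger pad.
Only numpy, scipy, OpenCV 4.12 (cv2) and the standard library are available. Lean on these libraries where they do the work, as an engineer would, in place of code of your own. Each camera call takes 0.05 s, during which the arm holds its last target. There are 200 camera calls.

## Working session

There is one attempt and no reset: what is moved stays moved. The work goes in short steps, Python scripts to look and compute and a tool call to move; the robot and the scene stay as the last step left them, time stands still between calls to the robot, and variables do not carry over. Pictures are saved under pics/ and viewed, at most 10 in all, crops included, and the job is handed in when it is done.

Besides the shell and the picture viewer there is one more tool, called after ">>>" as name([rows], argument=value, ...), one row to a line, values as JSON. drive_tool: Moves the arm, as the interface text tells. Its arguments: {"type":"object","properties":{"motion":{"type":"array"},"newtons":{"type":"number"}},"required":["motion"]}

```bash
mkdir -p pics; python3 - <<'E'
from bench import robot, imaging
import cv2,numpy as np
o=robot.get_obs();print(o)
for n in("scene","side"):
    im=imaging.snapshot(n);cv2.imwrite(f"pics/{n}0.png",im[:,:,::-1]);i=imaging.camera_info(n);print(n,np.round(i["camera_matrix"],1).tolist(),np.round(i["cam_to_world"],3).tolist())
E
```

```text
{'t': 0.0, 'qpos': array([-1.41679656e+00,  2.59314704e-01,  1.53606334e+00, -1.32642791e-05,
        1.34796974e+00, -2.02803724e-01]), 'qvel': array([-1.45278321e-03,  5.22044445e-05, -2.03490666e-04, -7.70798141e-04,
       -1.33438094e-04, -1.13342853e-04]), 'tau': array([-8.37218322e-04, -4.37312365e+01, -2.84010136e+01,  7.17657991e-02,
        4.13284299e-02, -1.52142225e-04]), 'ee_pos': array([ 192.03308236, -514.79540921,  203.74086591]), 'orientation': array([-8.77463030e-04,  9.84127931e-01,  1.77458294e-01,  1.49472755e-05]), 'force': array([ 0.33671633, -0.17224691,  0.52779686]), 'wrist_torque': array([ 0.03030626,  0.04479808, -0.02006927]), 'grip_force': 0.0, 'finger_gap': 93.23357836319711}
scene [[471.9, 0.0, 318.5], [0.0, 471.9, 238.2], [0.0, 0.0, 1.0]] [[-0.667, -0.535, 0.519, -220.182], [-0.745, 0.488, -0.455, 558.075], [-0.009, -0.69, -0.724, 1079.443], [0.0, 0.0, 0.0, 1.0]]
side [[550.7, 0.0, 329.5], [0.0, 550.7, 242.6], [0.0, 0.0, 1.0]] [[0.999, -0.009, 0.044, 419.49], [-0.043, -0.5, 0.865, -1361.227], [0.014, -0.866, -0.5, 887.061], [0.0, 0.0, 0.0, 1.0]]
```

View pics/scene0.png

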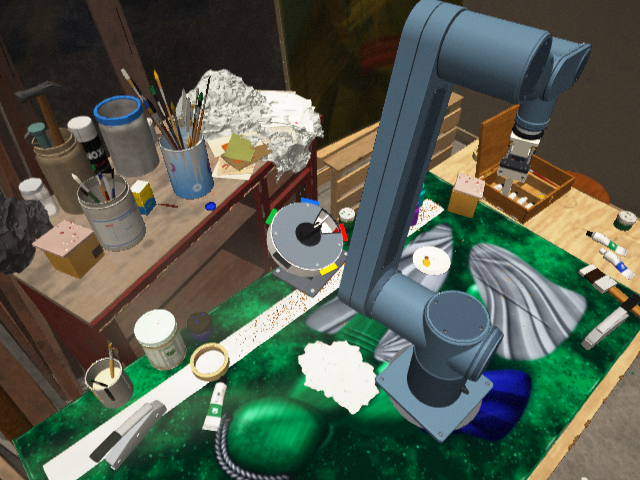

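View pics/side0.png

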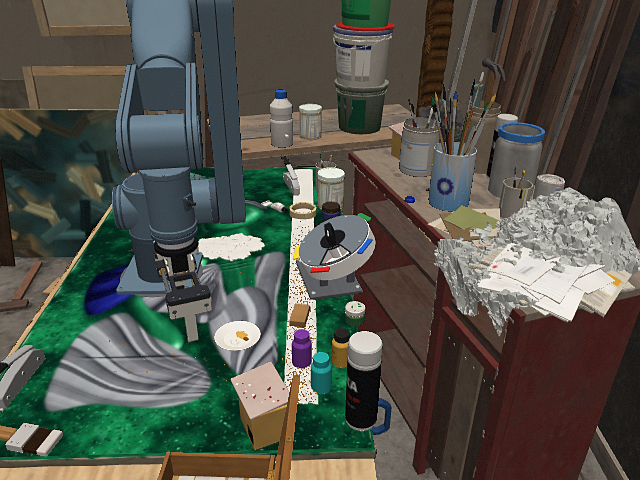

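The scene view shows the tray at about (308,235), with the yellow tab at (330,268) and the opening at about (325,218). The side view shows the gold bottle at (341,348), purple and turquoise ones left of it, and the dial at (333,235). I'll zoom in on both views.

```bash
python3 - <<'E'
import cv2,numpy as np
a=cv2.imread("pics/scene0.png")[190:300,255:365];b=cv2.imread("pics/side0.png")[200:310,285:395];c=cv2.imread("pics/side0.png")[290:400,285:395]
r=lambda q:cv2.resize(q,(400,400),interpolation=cv2.INTER_CUBIC)
cv2.imwrite("pics/crop0.png",np.hstack([r(a),r(b)]))
s=cv2.imread("pics/side0.png");h=cv2.cvtColor(s,cv2.COLOR_BGR2HSV)
m=cv2.inRange(h,(12,120,90),(28,255,255));m[:310]=0;m[:,:325]=0;m[375:]=0;m[:,355:]=0
ys,xs=np.nonzero(m);print(xs.min(),xs.max(),ys.min(),ys.max(),xs.mean(),ys.mean())
E
```

```text
332 347 338 367 339.4409448818898 353.65616797900265
```

View pics/crop0.png

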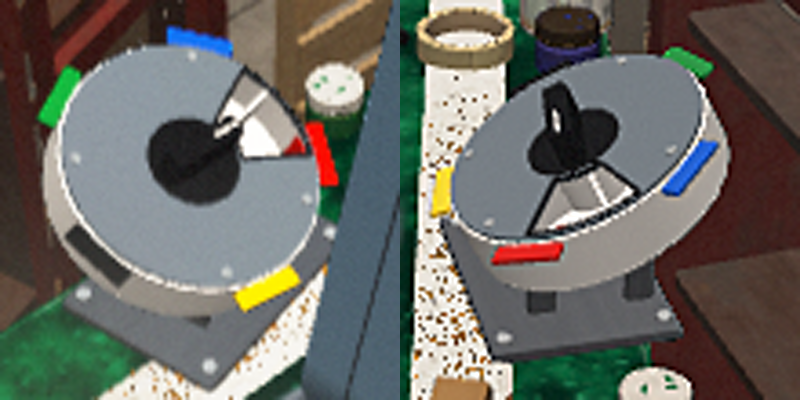

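The crop shows the hub centre at (309,235) in scene and (333,239) in side. The opening lies next to the red tab, and the yellow tab is at about (329,269) in scene and (297,252) in side. The base screws show the stand's yaw.

```bash
cat >h.py <<'E'
import numpy as np,json,os
from bench import robot, imaging
def ray(n,u,v,info=None):
    i=info or imaging.camera_info(n);K=np.array(i["camera_matrix"]);T=np.array(i["cam_to_world"])
    if n=="wrist":
        x=np.array([(u-K[0,2])/K[0,0],(v-K[1,2])/K[1,1]]);t=np.hypot(*x);s=np.sinc(t/np.pi)
        d=np.array([x[0]*s,x[1]*s,np.cos(t)])
    else: d=np.array([(u-K[0,2])/K[0,0],(v-K[1,2])/K[1,1],1])
    d=T[:3,:3]@d;return T[:3,3],d/np.linalg.norm(d)
def plane(r,p,n=(0,0,1)):
    o,d=r;n=np.array(n,float);return o+d*(n@(np.array(p)-o))/(n@d)
def tri(rs):
    A=sum(np.eye(3)-np.outer(d,d) for o,d in rs);b=sum((np.eye(3)-np.outer(d,d))@o for o,d in rs);return np.linalg.solve(A,b)
E
python3 - <<'E'
from h import *
S=lambda x,y:ray("scene",255+x/3.636,190+y/3.636)
D=lambda x,y:ray("side",285+(x-400)/3.636,200+y/3.636)
r=[S(195,162),D(574,142)];c=tri(r);print("hub",c,[np.linalg.norm(np.cross(c-o,d)) for o,d in r])
P=[plane(q,(0,0,8)) for q in (S(84,293),S(209,366),S(330,231),D(503,338),D(665,315))]
print(np.round(P))
for e in(P[1]-P[0],P[2]-P[1],P[4]-P[3]):print(np.linalg.norm(e),np.degrees(np.arctan2(e[1],e[0])))
for f in(338,353,367):print(plane(ray("side",340,f),(0,0,0)))
print("bottle",plane(ray("side",340,354),(0,0,35)))
E
```

```text
hub [494.56078095 -30.45292828 126.8374602 ] [np.float64(2.4613955796112554), np.float64(2.4613955796113727)]
[[ 529.   60.    8.]
 [ 406.   34.    8.]
 [ 444. -134.    8.]
 [ 441. -118.    8.]
 [ 566.  -90.    8.]]
126.40978593405158 -168.04842055147594
172.30849318673575 -77.31349522304218
128.51991020552384 12.473373588334411
[ 503.52193489 -300.67262105    0.        ]
[ 500.24886502 -355.75130903    0.        ]
[ 4.97394217e+02 -4.03788866e+02  1.13686838e-13]
bottle [ 496.86063724 -398.81913678   35.        ]
```

```bash
cat >>h.py <<'E'
yaw=np.radians(12.4)
f=-np.array([np.cos(yaw),np.sin(yaw),0]);Z=np.sin(np.radians(25))*f+np.array([0,0,np.cos(np.radians(25))])
L=np.cos(np.radians(25))*f-np.array([0,0,np.sin(np.radians(25))]); M=np.cross(Z,L) # angle 0 dir, +90 dir
HUB=np.array([494.6,-30.5,126.8]); C=HUB-2*Z
def pol(p): q=p-C;return np.degrees(np.arctan2(q@M,q@L)),np.hypot(q@M,q@L)
E
python3 - <<'E'
from h import *
S=lambda x,y:ray("scene",255+x/3.636,190+y/3.636)
D=lambda x,y:ray("side",285+(x-400)/3.636,200+y/3.636)
for n,q in dict(Sop_corners1=S(247,70),c2=S(311,155),rimTL=S(90,80),rimB=S(205,292),rimR=S(318,190),Dc1=D(530,233),Dc2=D(637,192),DrL=D(456,180),DrT=D(640,57),yelS=S(267,290),yelD=D(442,192),redS=S(322,153),redD=D(528,253),bluS=S(200,40),bluD=D(690,168),grD=D(690,62),grS=S(60,95)).items():print(n,np.round(pol(plane(q,C,Z)),1))
E
```

```text
Sop_corners1 [101.9 103.3]
c2 [ 51.8 102.8]
rimTL [-175.5  101.1]
rimB [-45.6 110.2]
rimR [ 34.6 105.5]
Dc1 [52.8 95.8]
Dc2 [105.   97.8]
DrL [-20.7  99.2]
DrT [-140.3  105.1]
yelS [-20.3 117.5]
yelD [-15.4 110.5]
redS [ 52.4 113. ]
redD [ 56.2 117.4]
bluS [125.4 112.8]
bluD [124.2 119.9]
grD [-166.8  114.4]
grS [-161.3  113.6]
```

```bash
cat >>h.py <<'E'
from scipy.spatial.transform import Rotation as Ro
def pose():
    o=robot.get_obs();w,x,y,z=o["orientation"];return o["ee_pos"],Ro.from_quat([x,y,z,w]),o
def dirn(deg): a=np.radians(deg);return np.cos(a)*L+np.sin(a)*M
def dialR(deg): # closing direction (tool y) at that cover angle, tool z = -Z
    y=dirn(deg);return Ro.from_matrix(np.column_stack([np.cross(y,-Z),y,-Z]))
def plan(tp,tR,n):
    p,R,o=pose();rv=(R.inv()*tR).as_rotvec()/n;step=(np.array(tp)-p)/n
    for i in range(n):
        print(np.round(R.inv().apply(step),1),np.round(rv,3));R=R*Ro.from_rotvec(rv)
E
python3 -c "
from h import *
plan(C+120*Z,dialR(168),4)"
```

```text
[100.8 -88.8  -7.3] [-0.079  0.085 -0.3  ]
[123.  -54.5  -3.5] [-0.079  0.085 -0.3  ]
[133.6 -15.7   4.6] [-0.079  0.085 -0.3  ]
[131.5  23.6  16.2] [-0.079  0.085 -0.3  ]
```

>>> drive_tool([
  {"x":25,"y":-22,"z":-2,"rx":-0.02,"ry":0.02,"rz":-0.075,"claw":1},
  {"x":50,"y":-44,"z":-4,"rx":-0.04,"ry":0.042,"rz":-0.15,"claw":1},
  {"x":75,"y":-66,"z":-5.5,"rx":-0.06,"ry":0.063,"rz":-0.225,"claw":1},
  {"x":101,"y":-89,"z":-7,"rx":-0.079,"ry":0.085,"rz":-0.3,"claw":1},
  {"x":101,"y":-89,"z":-7,"rx":-0.079,"ry":0.085,"rz":-0.3,"claw":1},
])

```text
t: 0.52
ee_pos: [257.0, -390.8, 211.2]
orientation: [0.03, 0.944, 0.325, 0.05]
force: [-0.1, 1.1, -0.4]
finger_gap: 93.3
grip_force: 0.0
```

>>> drive_tool([
  {"x":31,"y":-14,"z":-1,"rx":-0.02,"ry":0.02,"rz":-0.075,"claw":1},
  {"x":62,"y":-27,"z":-2,"rx":-0.04,"ry":0.042,"rz":-0.15,"claw":1},
  {"x":93,"y":-41,"z":-3,"rx":-0.06,"ry":0.063,"rz":-0.225,"claw":1},
  {"x":123,"y":-54.5,"z":-3.5,"rx":-0.079,"ry":0.085,"rz":-0.3,"claw":1},
  {"x":123,"y":-54.5,"z":-3.5,"rx":-0.079,"ry":0.085,"rz":-0.3,"claw":1},
])

```text
t: 0.93
ee_pos: [319.8, -273.6, 218.6]
orientation: [0.061, 0.88, 0.461, 0.097]
force: [-0.3, 0.7, -0.3]
finger_gap: 92.8
grip_force: 0.0
```

>>> drive_tool([
  {"x":33,"y":-4,"z":1,"rx":-0.02,"ry":0.02,"rz":-0.075,"claw":1},
  {"x":67,"y":-8,"z":2,"rx":-0.04,"ry":0.042,"rz":-0.15,"claw":1},
  {"x":100,"y":-12,"z":3,"rx":-0.06,"ry":0.063,"rz":-0.225,"claw":1},
  {"x":133.5,"y":-15.5,"z":4.5,"rx":-0.079,"ry":0.085,"rz":-0.3,"claw":1},
  {"x":133.5,"y":-15.5,"z":4.5,"rx":-0.079,"ry":0.085,"rz":-0.3,"claw":1},
])

```text
t: 1.35
ee_pos: [383.3, -156.4, 226.4]
orientation: [0.09, 0.793, 0.585, 0.142]
force: [-0.2, 0.2, 0.2]
finger_gap: 92.9
grip_force: 0.0
```

```bash
python3 -c "
from h import *
print(pose()[2])
plan(C+120*Z,dialR(168),1)"
```

```text
{'t': 1.35, 'qpos': array([-0.94163017, -0.21659858,  2.02251142,  0.3102377 ,  1.17018713,
       -0.73953015]), 'qvel': array([-0.0593647 ,  0.03176009, -0.03435845, -0.06468724, -0.01114885,
        0.03000795]), 'tau': array([  0.68556005, -16.60856545, -29.73883688,   2.05188006,
        -1.02073733,  -0.24770767]), 'ee_pos': array([ 383.29418573, -156.35139616,  226.38714684]), 'orientation': array([0.08962955, 0.79343376, 0.58502706, 0.14203081]), 'force': array([-0.22413723,  0.17276406,  0.20040669]), 'wrist_torque': array([-0.08152509,  0.16973503, -0.02395666]), 'grip_force': 0.0, 'finger_gap': 92.94826063660587}
[127.9  24.3  16.5] [-0.079  0.081 -0.296]
```

>>> drive_tool([
  {"x":32,"y":6,"z":4,"rx":-0.02,"ry":0.02,"rz":-0.075,"claw":1},
  {"x":64,"y":12,"z":8,"rx":-0.04,"ry":0.04,"rz":-0.15,"claw":1},
  {"x":96,"y":18,"z":12,"rx":-0.06,"ry":0.06,"rz":-0.225,"claw":1},
  {"x":128,"y":24,"z":16.5,"rx":-0.079,"ry":0.081,"rz":-0.296,"claw":1},
  {"x":128,"y":24,"z":16.5,"rx":-0.079,"ry":0.081,"rz":-0.296,"claw":1},
])

```text
t: 1.77
ee_pos: [446.5, -42.2, 233.5]
orientation: [0.117, 0.688, 0.693, 0.182]
force: [-0.1, -0.1, 0.3]
finger_gap: 92.6
grip_force: 0.0
```

```bash
python3 - <<'E'
from h import *
import cv2
p,R,o=pose();print(p,o["qpos"])
i=imaging.camera_info("wrist");im=imaging.snapshot("wrist");cv2.imwrite("pics/w1.png",im[:,:,::-1])
np.savez("w1.npz",**i);print(np.round(i["camera_matrix"],1).tolist(),np.round(i["cam_to_world"],3).tolist())
plan(C+120*Z,dialR(168),1)
E
```

```text
[446.49784352 -42.15138171 233.4804121 ] [-0.63795399 -0.22573431  2.04656047  0.37451621  1.05530216 -0.78725666]
[[371.6, 0.0, 317.1], [0.0, 371.6, 237.2], [0.0, 0.0, 1.0]] [[0.911, -0.088, 0.403, 370.421], [-0.012, -0.982, -0.187, 17.934], [0.413, 0.166, -0.896, 402.785], [0.0, 0.0, 0.0, 1.0]]
[ 2.8  0.1 -0.2] [-0.002  0.002 -0.002]
```

View pics/w1.png

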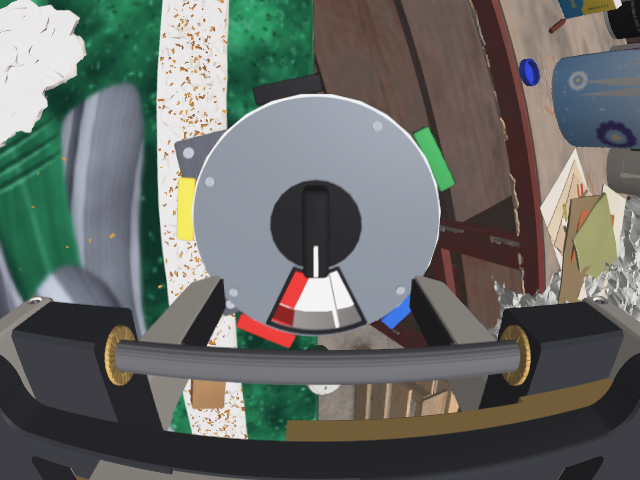

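The wrist view shows the hub centre at (316,225), the opening's outer corners at (271,331) and (367,327), the yellow tab at about (187,209) and the green one at (434,158).

```bash
python3 - <<'E'
import h
from h import *
i=dict(np.load("w1.npz"))
W=lambda u,v:ray("wrist",u,v,i)
hub=plane(W(315.5,225),C+2*Z,Z);print("hub",hub, pol(hub))
h.HUB=hub;h.C=hub-2*Z
import cv2
pts=[(193,215),(440,215),(316,95),(230,135),(405,140),(215,285),(425,275)]
P=np.array([[ (q-h.C)@L,(q-h.C)@M] for q in [plane(W(*t),h.C,Z) for t in pts]])
A=np.c_[2*P,np.ones(len(P))];s=np.linalg.lstsq(A,(P**2).sum(1),rcond=None)[0];print("circle c",s[:2],np.sqrt(s[2]+s[:2]@s[:2]))
for n,t in dict(c1=(271,331),c2=(367,327),yel=(187,209),ye1=(187,178),ye2=(187,241),gr=(434,158),red=(267,331),bar=(316,190),l1=(316,250)).items():print(n,np.round(h.pol(plane(W(*t),h.C+(38*Z if n in("bar","l1") else 0),Z)),1))
E
```

```text
hub [493.5267308  -29.45530167 126.41580976] (np.float64(-53.990570316647286), np.float64(1.5462546751832948))
circle c [-0.03498519  2.68999125] 105.62837643837001
c1 [ 55.8 109.8]
c2 [104.  108.3]
yel [-19.2 110.9]
ye1 [-32.6 115.5]
ye2 [ -4.6 113.6]
gr [-161.7  113.3]
red [ 54.1 111.4]
bar [-102.9   34.7]
l1 [81.1 10. ]
```

```bash
sed -i 's/^HUB=.*/HUB=np.array([494.0,-30.3,126.6]); C=HUB-2*Z/' h.py; python3 -c "
from h import *
plan(C+20*Z,dialR(168.5),1)"
```

```text
[ 3.2 -0.4 99.8] [-0.002  0.002 -0.011]
```

>>> drive_tool([
  {"x":3,"z":25,"rz":-0.01,"claw":1},
  {"x":3,"z":50,"rz":-0.01,"claw":1},
  {"x":3,"z":75,"rz":-0.01,"claw":1},
  {"x":3,"z":100,"rz":-0.01,"claw":1},
  {"x":3,"z":100,"rz":-0.01,"claw":1},
])

```text
validation failed for argument at $.mo...
```

>>> drive_tool([
  {"claw":-1},
  {"claw":-1},
  {"claw":-1},
  {"claw":-1},
  {"claw":-1},
], newtons=20)

```text
validation failed for argument at $.mo...
```

>>> drive_tool([
  {"claw":-1},
  {"claw":-1},
  {"claw":-1},
  {"claw":-1},
  {"claw":-1},
])

```text
validation failed for argument at $.mo...
```

```bash
python3 -c "
from h import *
p,R,o=pose();print(o['qpos'],o['wrist_torque'])
y=R.apply([0,1,0]);print('closing angle',np.degrees(np.arctan2(y@M,y@L)),y@Z)
plan(C+20*Z,dialR(71.5),5)"
```

```text
[-0.64116814 -0.22553419  2.04615139  0.37256256  1.05602719 -0.78705112] [-0.10312206  0.12921293  0.00188988]
closing angle 167.86833568471144 -0.0017822476328195336
[ 0.6 -0.1 20. ] [0.    0.001 0.336]
[ 0.6 -0.3 20. ] [0.    0.001 0.336]
[ 0.4 -0.4 20. ] [0.    0.001 0.336]
[ 0.3 -0.6 20. ] [0.    0.001 0.336]
[ 0.  -0.6 20. ] [0.    0.001 0.336]
```

All keys are required, so the calls were refused and nothing moved. I'll resend with every key.

>>> drive_tool([
  {"x":3,"y":0,"z":25,"rx":0,"ry":0,"rz":-0.01,"claw":1},
  {"x":3,"y":0,"z":50,"rx":0,"ry":0,"rz":-0.01,"claw":1},
  {"x":3,"y":0,"z":75,"rx":0,"ry":0,"rz":-0.01,"claw":1},
  {"x":3,"y":0,"z":100,"rx":0,"ry":0,"rz":-0.01,"claw":1},
  {"x":3,"y":0,"z":100,"rx":0,"ry":0,"rz":-0.01,"claw":1},
])

```text
t: 2.23
ee_pos: [485.5, -33.9, 138.9]
orientation: [0.115, 0.688, 0.694, 0.179]
force: [-0.2, -0.9, -0.9]
finger_gap: 92.7
grip_force: 0.0
```

>>> drive_tool([
  {"x":0,"y":0,"z":0,"rx":0,"ry":0,"rz":0,"claw":-1},
  {"x":0,"y":0,"z":0,"rx":0,"ry":0,"rz":0,"claw":-1},
  {"x":0,"y":0,"z":0,"rx":0,"ry":0,"rz":0,"claw":-1},
  {"x":0,"y":0,"z":0,"rx":0,"ry":0,"rz":0,"claw":-1},
  {"x":0,"y":0,"z":0,"rx":0,"ry":0,"rz":0,"claw":-1},
], newtons=20)

```text
t: 2.65
ee_pos: [487.2, -34.0, 144.4]
orientation: [0.12, 0.686, 0.694, 0.18]
force: [0.1, -0.2, -0.4]
finger_gap: 64.3
grip_force: 0.0
```

>>> drive_tool([
  {"x":0,"y":0,"z":0,"rx":0,"ry":0,"rz":0,"claw":-1},
  {"x":0,"y":0,"z":0,"rx":0,"ry":0,"rz":0,"claw":-1},
  {"x":0,"y":0,"z":0,"rx":0,"ry":0,"rz":0,"claw":-1},
  {"x":0,"y":0,"z":0,"rx":0,"ry":0,"rz":0,"claw":-1},
  {"x":0,"y":0,"z":0,"rx":0,"ry":0,"rz":0,"claw":-1},
])

```text
t: 3.07
ee_pos: [486.8, -33.2, 143.1]
orientation: [0.119, 0.686, 0.695, 0.18]
force: [0.0, 0.6, -0.1]
finger_gap: 31.1
grip_force: 0.0
```

```bash
python3 -c "
from h import *
p,R,o=pose();print(o['qpos'],o['wrist_torque'])
y=R.apply([0,1,0]);print('closing angle',np.degrees(np.arctan2(y@M,y@L)),y@Z)
plan(C+20*Z,dialR(71.5),5)"
```

```text
[-0.53467448 -0.03641689  2.13685372  0.42764105  0.75861121 -0.81749407] [-0.07450972  0.09664471  0.02250301]
closing angle 168.3142275768322 -0.0007303805326452362
[ 0.3 -0.1  0. ] [0.    0.001 0.338]
[ 0.2 -0.1  0. ] [0.    0.001 0.338]
[ 0.2 -0.2  0. ] [0.    0.001 0.338]
[ 0.1 -0.3  0. ] [0.    0.001 0.338]
[-0.  -0.3  0. ] [0.    0.001 0.338]
```

>>> drive_tool([
  {"x":0,"y":0,"z":0,"rx":0,"ry":0,"rz":0,"claw":-1},
  {"x":0,"y":0,"z":0,"rx":0,"ry":0,"rz":0,"claw":-1},
  {"x":0,"y":0,"z":0,"rx":0,"ry":0,"rz":0,"claw":-1},
  {"x":0,"y":0,"z":0,"rx":0,"ry":0,"rz":0,"claw":-1},
])

```text
t: 3.4
ee_pos: [486.6, -33.2, 143.0]
orientation: [0.118, 0.686, 0.695, 0.18]
force: [-1.9, -1.0, 1.3]
finger_gap: 19.5
grip_force: 20.0
```

>>> drive_tool([
  {"x":0,"y":0,"z":0,"rx":0,"ry":0,"rz":0.07,"claw":-1},
  {"x":0,"y":0,"z":0,"rx":0,"ry":0,"rz":0.14,"claw":-1},
  {"x":0,"y":0,"z":0,"rx":0,"ry":0,"rz":0.21,"claw":-1},
  {"x":0,"y":0,"z":0,"rx":0,"ry":0,"rz":0.28,"claw":-1},
  {"x":0,"y":0,"z":0,"rx":0,"ry":0,"rz":0.34,"claw":-1},
])

```text
t: 3.82
ee_pos: [485.9, -33.0, 142.6]
orientation: [0.085, 0.795, 0.568, 0.197]
force: [-7.3, -1.2, 2.9]
finger_gap: 19.0
grip_force: 20.1
```

```bash
python3 -c "
from h import *
p,R,o=pose();print(o['qpos'],o['wrist_torque'],o['force'],p-C-20*Z)
y=R.apply([0,1,0]);print('closing angle',np.degrees(np.arctan2(y@M,y@L)),y@Z)"
```

```text
[-0.53491309 -0.03659382  2.13769929  0.42619302  0.75973079 -0.47439213] [-0.31085262  0.98561119  0.15029057] [-7.2577753  -1.16619143  2.89342113] [-0.70487146 -1.08937213 -0.31737961]
closing angle 148.69249334078006 -0.0016108200377717985
```

>>> drive_tool([
  {"x":0,"y":0,"z":0,"rx":0,"ry":0,"rz":0.07,"claw":-1},
  {"x":0,"y":0,"z":0,"rx":0,"ry":0,"rz":0.14,"claw":-1},
  {"x":0,"y":0,"z":0,"rx":0,"ry":0,"rz":0.21,"claw":-1},
  {"x":0,"y":0,"z":0,"rx":0,"ry":0,"rz":0.28,"claw":-1},
  {"x":0,"y":0,"z":0,"rx":0,"ry":0,"rz":0.34,"claw":-1},
])

```text
t: 4.23
ee_pos: [485.2, -32.6, 142.3]
orientation: [0.05, 0.879, 0.425, 0.208]
force: [-9.0, -1.3, 5.9]
finger_gap: 19.6
grip_force: 20.1
```

>>> drive_tool([
  {"x":0,"y":0,"z":0,"rx":0,"ry":0,"rz":0.07,"claw":-1},
  {"x":0,"y":0,"z":0,"rx":0,"ry":0,"rz":0.14,"claw":-1},
  {"x":0,"y":0,"z":0,"rx":0,"ry":0,"rz":0.21,"claw":-1},
  {"x":0,"y":0,"z":0,"rx":0,"ry":0,"rz":0.28,"claw":-1},
  {"x":0,"y":0,"z":0,"rx":0,"ry":0,"rz":0.34,"claw":-1},
])

```text
t: 4.65
ee_pos: [484.7, -32.0, 142.1]
orientation: [0.014, 0.939, 0.27, 0.214]
force: [-11.6, 1.5, 7.1]
finger_gap: 19.5
grip_force: 20.1
```

>>> drive_tool([
  {"x":0,"y":0,"z":0,"rx":0,"ry":0,"rz":0.07,"claw":-1},
  {"x":0,"y":0,"z":0,"rx":0,"ry":0,"rz":0.14,"claw":-1},
  {"x":0,"y":0,"z":0,"rx":0,"ry":0,"rz":0.21,"claw":-1},
  {"x":0,"y":0,"z":0,"rx":0,"ry":0,"rz":0.28,"claw":-1},
  {"x":0,"y":0,"z":0,"rx":0,"ry":0,"rz":0.34,"claw":-1},
])

```text
t: 5.07
ee_pos: [484.4, -31.3, 142.0]
orientation: [-0.023, 0.971, 0.108, 0.213]
force: [-13.5, 3.3, 8.4]
finger_gap: 19.6
grip_force: 20.1
```

>>> drive_tool([
  {"x":0,"y":0,"z":0,"rx":0,"ry":0,"rz":0.07,"claw":-1},
  {"x":0,"y":0,"z":0,"rx":0,"ry":0,"rz":0.14,"claw":-1},
  {"x":0,"y":0,"z":0,"rx":0,"ry":0,"rz":0.21,"claw":-1},
  {"x":0,"y":0,"z":0,"rx":0,"ry":0,"rz":0.28,"claw":-1},
  {"x":0,"y":0,"z":0,"rx":0,"ry":0,"rz":0.33,"claw":-1},
])

```text
t: 5.48
ee_pos: [484.3, -30.5, 142.0]
orientation: [-0.059, 0.975, -0.053, 0.206]
force: [-11.1, 5.8, 10.4]
finger_gap: 19.2
grip_force: 20.1
```

```bash
python3 - <<'E'
from h import *
import cv2
p,R,o=pose();print(o['qpos'],o['wrist_torque'],o['force'],p-C-20*Z)
y=R.apply([0,1,0]);print('closing angle',np.degrees(np.arctan2(y@M,y@L)),y@Z)
np.savez("w2.npz",**imaging.camera_info("wrist"))
a=imaging.snapshot("scene")[190:300,255:365];b=imaging.snapshot("side")[200:310,285:395];w=imaging.snapshot("wrist")
r=lambda q,s:cv2.resize(q,s,interpolation=cv2.INTER_CUBIC)
cv2.imwrite("pics/m2.png",np.vstack([np.hstack([r(a,(300,300)),r(b,(300,300))]),r(w,(600,300))])[:,:,::-1])
cv2.imwrite("pics/w2.png",w[:,:,::-1])
E
```

```text
[-0.53369397 -0.03758431  2.13938645  0.42770453  0.76411033  0.8757086 ] [1.04028604 1.35522461 0.84534444] [-11.0700258    5.80910813  10.44122998] [-2.31216567  1.4771526  -0.87570127]
closing angle 71.32615367877256 -0.0010576416728876742
```

View pics/w2.png

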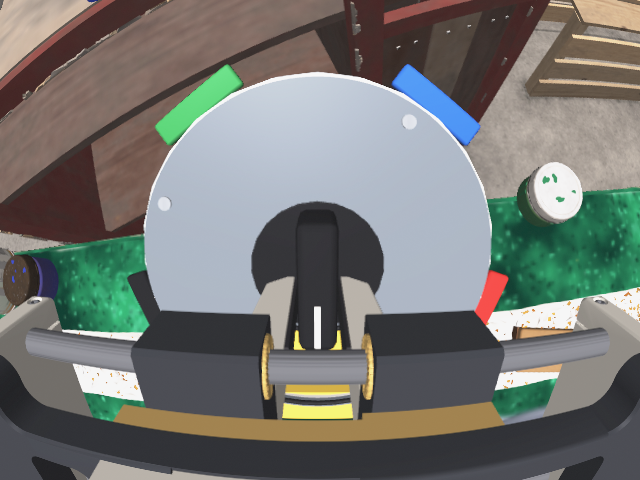

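The wrist view shows the bar upright at column 317, the green (200,105) and blue (436,105) tabs symmetric about it, and yellow beneath the opening. The cover looks lined up, so I'll release and back off.

>>> drive_tool([
  {"x":0,"y":0,"z":0,"rx":0,"ry":0,"rz":0,"claw":1},
  {"x":0,"y":0,"z":0,"rx":0,"ry":0,"rz":0,"claw":1},
  {"x":0,"y":0,"z":0,"rx":0,"ry":0,"rz":0,"claw":1},
  {"x":0,"y":0,"z":0,"rx":0,"ry":0,"rz":0,"claw":1},
  {"x":0,"y":0,"z":0,"rx":0,"ry":0,"rz":0,"claw":1},
])

```text
t: 6.05
ee_pos: [487.2, -33.6, 143.3]
orientation: [-0.056, 0.975, -0.053, 0.209]
force: [0.5, -0.0, -0.0]
finger_gap: 48.1
grip_force: 0.0
```

>>> drive_tool([
  {"x":0,"y":0,"z":-30,"rx":0,"ry":0,"rz":0,"claw":1},
  {"x":0,"y":0,"z":-60,"rx":0,"ry":0,"rz":0,"claw":1},
  {"x":0,"y":0,"z":-90,"rx":0,"ry":0,"rz":0,"claw":1},
  {"x":0,"y":0,"z":-120,"rx":0,"ry":0,"rz":0,"claw":1},
  {"x":0,"y":0,"z":-120,"rx":0,"ry":0,"rz":0,"claw":1},
])

```text
t: 6.47
ee_pos: [438.6, -45.6, 257.6]
orientation: [-0.053, 0.974, -0.052, 0.212]
force: [0.6, 0.4, 0.7]
finger_gap: 81.6
grip_force: 0.0
```

```bash
python3 - <<'E'
from h import *
import cv2
p,R,o=pose();print(o['qpos'],o['force'],o['wrist_torque'])
np.savez("w3.npz",**imaging.camera_info("wrist"))
w=imaging.snapshot("wrist");cv2.imwrite("pics/w3.png",w[:,:,::-1])
E
```

```text
[-0.66173489 -0.26714456  2.01702409  0.36629618  1.11862257  0.89991239] [0.61305247 0.40458104 0.65546447] [ 0.0102593   0.11823344 -0.01861157]
```

View pics/w3.png

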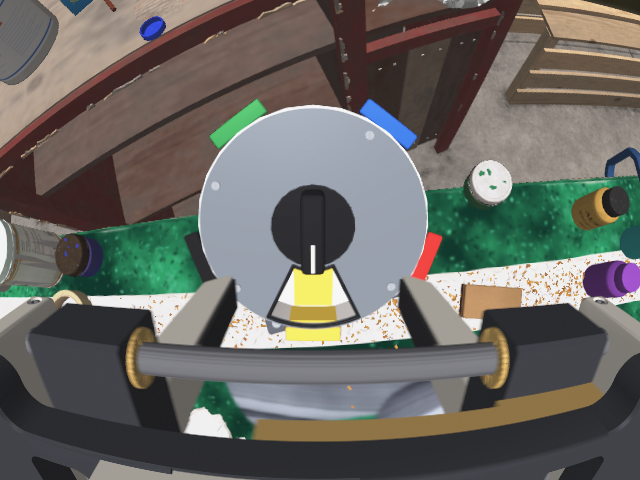

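The opening is centred over the yellow compartment (tab at 313,334; opening's outer corners at 267 and 359). The gold bottle shows at (600,208), with turquoise at (635,243) and purple at (610,279).

```bash
python3 - <<'E'
from h import *
i=dict(np.load("w3.npz"));W=lambda u,v:ray("wrist",u,v,i)
hub=plane(W(313,226),C+2*Z,Z);print("hub",hub)
for t in((267,321),(359,320),(313,334),(295,268),(331,268)):print(pol(plane(W(*t),C,Z)))
r=[W(594,210),ray("side",340,353)];b=tri(r);print(b,[np.linalg.norm(np.cross(b-o,d)) for o,d in r])
for n,u,v in(("tq",321,374),("pu",302,350),("can",363,400)):print(n,plane(ray("side",u,v),(0,0,35)))
plan([498,-375,230],Ro.from_matrix(np.column_stack([[1,0,0],[0,-1,0],[0,0,-1]])),3)
E
```

```text
hub [493.76266111 -29.6138552  126.56061435]
(np.float64(-43.93981042791856), np.float64(107.92343002994154))
(np.float64(6.428538113777241), np.float64(106.244863146846))
(np.float64(-18.899356475400108), np.float64(111.97547402579126))
(np.float64(-41.52815010030159), np.float64(44.5987846665704))
(np.float64(2.9074142831640626), np.float64(44.08481725874986))
[ 498.50157231 -386.4886383    27.23520303] [np.float64(0.7302506603887975), np.float64(0.7302506603887541)]
tq [ 451.42942182 -462.3960093    35.        ]
pu [ 409.87452485 -382.79966001   35.        ]
can [ 536.14864355 -540.97084715   35.        ]
[ 28.3 108.1   6.8] [-0.036 -0.142 -0.035]
[ 25.4 108.8   6.9] [-0.036 -0.142 -0.035]
[ 22.6 109.4   7.4] [-0.036 -0.142 -0.035]
```

```bash
cat >>h.py <<'E'
RB=Ro.from_matrix(np.column_stack([[.866,.5,0],[.5,-.866,0],[0,0,-1]]))
E
python3 - <<'E'
from h import *
plan([470,-383,220],RB,3)
E
```

```text
[ 18.8 111.9   5.7] [ 0.002 -0.149 -0.207]
[ -3.9 113.5   4.4] [ 0.002 -0.149 -0.207]
[-26.4 110.4   6.4] [ 0.002 -0.149 -0.207]
```

>>> drive_tool([
  {"x":5,"y":28,"z":1.5,"rx":0,"ry":-0.037,"rz":-0.05,"claw":1},
  {"x":9,"y":56,"z":3,"rx":0,"ry":-0.075,"rz":-0.1,"claw":1},
  {"x":14,"y":84,"z":4.5,"rx":0,"ry":-0.112,"rz":-0.15,"claw":1},
  {"x":19,"y":112,"z":5.5,"rx":0,"ry":-0.149,"rz":-0.207,"claw":1},
  {"x":19,"y":112,"z":5.5,"rx":0,"ry":-0.149,"rz":-0.207,"claw":1},
])

```text
t: 6.93
ee_pos: [449.4, -161.0, 238.3]
orientation: [-0.037, 0.988, 0.053, 0.139]
force: [1.3, -1.0, 0.1]
finger_gap: 92.7
grip_force: 0.0
```

>>> drive_tool([
  {"x":-1,"y":28,"z":1,"rx":0,"ry":-0.037,"rz":-0.05,"claw":1},
  {"x":-2,"y":57,"z":2,"rx":0,"ry":-0.075,"rz":-0.1,"claw":1},
  {"x":-3,"y":85,"z":3,"rx":0,"ry":-0.112,"rz":-0.15,"claw":1},
  {"x":-4,"y":113.5,"z":4.5,"rx":0,"ry":-0.149,"rz":-0.207,"claw":1},
  {"x":-4,"y":113.5,"z":4.5,"rx":0,"ry":-0.149,"rz":-0.207,"claw":1},
])

```text
t: 7.35
ee_pos: [459.5, -272.5, 225.2]
orientation: [-0.019, 0.985, 0.157, 0.068]
force: [0.1, -0.4, -0.1]
finger_gap: 93.0
grip_force: 0.0
```

>>> drive_tool([
  {"x":-7,"y":28,"z":2,"rx":0,"ry":-0.037,"rz":-0.05,"claw":1},
  {"x":-13,"y":55,"z":3,"rx":0,"ry":-0.075,"rz":-0.1,"claw":1},
  {"x":-20,"y":83,"z":5,"rx":0,"ry":-0.112,"rz":-0.15,"claw":1},
  {"x":-26.5,"y":110.5,"z":6.5,"rx":0,"ry":-0.149,"rz":-0.207,"claw":1},
  {"x":-26.5,"y":110.5,"z":6.5,"rx":0,"ry":-0.149,"rz":-0.207,"claw":1},
])

```text
t: 7.77
ee_pos: [469.5, -384.3, 212.7]
orientation: [-0.001, 0.966, 0.259, -0.004]
force: [-0.8, 0.2, -0.7]
finger_gap: 93.3
grip_force: 0.0
```

```bash
python3 - <<'E'
from h import *
import cv2
p,R,o=pose();print(p,o['qpos'])
np.savez("w4.npz",**imaging.camera_info("wrist"))
w=imaging.snapshot("wrist");cv2.imwrite("pics/w4.png",w[:,:,::-1])
E
```

```text
[ 469.46588953 -384.25009993  212.70453792] [-0.86576267  0.35950814  1.37372316 -0.00605118  1.41278624  0.18122904]
```

View pics/w4.png

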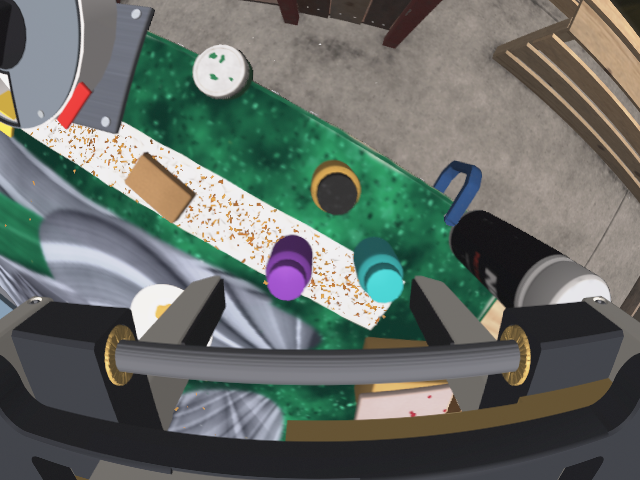

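The wrist view shows the gold bottle's cap top at about (337,194), with clear space left and right of it along the closing line. The purple cap is at (287,283) and the turquoise at (385,286).

```bash
python3 - <<'E'
from h import *
import cv2
i=dict(np.load("w4.npz"));W=lambda u,v:ray("wrist",u,v,i)
im=cv2.imread("pics/w4.png");m=((im.max(2)<75)*255).astype(np.uint8);m[:150]=0;m[230:]=0;m[:,:300]=0;m[:,375:]=0
n,l,s,c=cv2.connectedComponentsWithStats(m);k=1+s[1:,4].argmax();print(c[k],s[k])
b=plane(W(*c[k]),(0,0,88));print("gold",b)
for q in((287,283),(385,286)):print(plane(W(*q),(0,0,88)))
print("pot",plane(W(219,72),(0,0,45)))
plan([b[0],b[1],150],RB,1);plan([b[0],b[1],62],RB,1)
E
```

```text
[336.54728682 193.46666667] [ 317  173   40   42 1290]
gold [ 500.20171843 -384.52915285   88.        ]
[ 409.27267053 -387.64846783   88.        ]
[ 450.5570298  -465.40953961   88.        ]
pot [ 541.81032614 -235.63381464   45.        ]
[25.8 18.1 62.9] [-0.005  0.005 -0.001]
[ 26.2  18.6 150.9] [-0.005  0.005 -0.001]
```

>>> drive_tool([
  {"x":13,"y":9,"z":30,"rx":0,"ry":0,"rz":0,"claw":1},
  {"x":26,"y":18.2,"z":50,"rx":-0.004,"ry":0.004,"rz":0,"claw":1},
  {"x":26,"y":18.2,"z":80,"rx":-0.004,"ry":0.004,"rz":0,"claw":1},
  {"x":26,"y":18.4,"z":115,"rx":-0.004,"ry":0.004,"rz":0,"claw":1},
  {"x":26,"y":18.4,"z":150,"rx":-0.004,"ry":0.004,"rz":0,"claw":1},
])

```text
t: 8.23
ee_pos: [500.2, -382.6, 64.5]
orientation: [0.001, 0.966, 0.259, 0.001]
force: [0.1, 0.8, -0.1]
finger_gap: 93.4
grip_force: 0.0
```

>>> drive_tool([
  {"x":0,"y":0,"z":0,"rx":0,"ry":0,"rz":0,"claw":-1},
  {"x":0,"y":0,"z":0,"rx":0,"ry":0,"rz":0,"claw":-1},
  {"x":0,"y":0,"z":0,"rx":0,"ry":0,"rz":0,"claw":-1},
  {"x":0,"y":0,"z":0,"rx":0,"ry":0,"rz":0,"claw":-1},
  {"x":0,"y":0,"z":0,"rx":0,"ry":0,"rz":0,"claw":-1},
], newtons=20)

```text
t: 8.65
ee_pos: [501.2, -385.7, 68.3]
orientation: [0.003, 0.966, 0.259, 0.001]
force: [0.0, -0.1, -0.6]
finger_gap: 64.2
grip_force: 0.0
```

>>> drive_tool([
  {"x":0,"y":0,"z":0,"rx":0,"ry":0,"rz":0,"claw":-1},
  {"x":0,"y":0,"z":0,"rx":0,"ry":0,"rz":0,"claw":-1},
  {"x":0,"y":0,"z":0,"rx":0,"ry":0,"rz":0,"claw":-1},
  {"x":0,"y":0,"z":0,"rx":0,"ry":0,"rz":0,"claw":-1},
  {"x":0,"y":0,"z":0,"rx":0,"ry":0,"rz":0,"claw":-1},
])

```text
t: 9.07
ee_pos: [500.0, -384.8, 65.8]
orientation: [0.001, 0.966, 0.259, 0.0]
force: [-0.3, -0.6, 1.6]
finger_gap: 34.9
grip_force: 20.0
```

```bash
python3 - <<'E'
from h import *
p,R,o=pose();print(p,o["force"],o["finger_gap"],o["grip_force"])
T=C+72*dirn(-18.7)
print(T,T+14*Z);RT=dialR(71.3)
plan([p[0],p[1],230],R,1)
E
```

```text
[ 500.02746483 -384.78994142   65.75441034] [-0.29668786 -0.64730875  1.57440078] 34.91956507779692 19.99936044216156
[429.50100083 -20.84552705  95.96518243] [423.72236726 -22.11604204 108.65349145]
[-1.000e-01  4.000e-01 -1.642e+02] [0. 0. 0.]
```

The gap of 35 mm is narrower than the body (45 mm), so I need to look.

```bash
python3 - <<'E'
from h import *
import cv2
np.savez("w5.npz",**imaging.camera_info("wrist"))
w=imaging.snapshot("wrist");s=imaging.snapshot("side")
cv2.imwrite("pics/w5.png",w[:,:,::-1]);cv2.imwrite("pics/s5.png",s[:,:,::-1])
r=lambda q,k:cv2.resize(q,k,interpolation=cv2.INTER_CUBIC)
cv2.imwrite("pics/m5.png",np.hstack([r(s[300:400,290:390],(400,400)),r(w[130:430,170:470],(400,400))])[:,:,::-1])
E
```

```text
(no output)
```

View pics/m5.png

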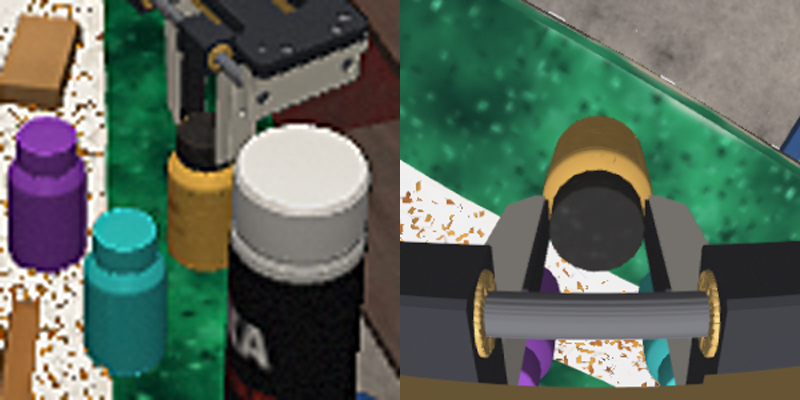

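```bash
python3 - <<'E'
from h import *
for v in(338,341,343):print(plane(ray("side",347,v),(0,-407,0),(0,1,0)))
print("foot front",plane(ray("side",290+198/4,300+269/4),(0,0,0)), "captop", plane(ray("side",290+200/4,300+118/4),(0,-384,0),(0,1,0)))
print("shoulder",plane(ray("side",290+198/4,300+172/4),(0,-407,0),(0,1,0)))
E
```

```text
[ 510.75299877 -407.           88.59430838]
[ 511.01246589 -407.           79.96609832]
[ 511.18646198 -407.           74.18010569]
foot front [ 496.18744522 -404.58710925    0.        ] captop [ 496.33502199 -384.           94.37775866]
shoulder [ 494.31423716 -407.           74.55656569]
```

The bottle is upright and held about the cap, tips near the shoulder. That works and leaves clearance over the cover. TCP is 65.8 above the foot. I'll lift it and check.

>>> drive_tool([
  {"x":0,"y":0,"z":0,"rx":0,"ry":0,"rz":0,"claw":-1},
  {"x":0,"y":0,"z":-10,"rx":0,"ry":0,"rz":0,"claw":-1},
  {"x":0,"y":0,"z":-40,"rx":0,"ry":0,"rz":0,"claw":-1},
  {"x":0,"y":0,"z":-75,"rx":0,"ry":0,"rz":0,"claw":-1},
  {"x":0,"y":0,"z":-110,"rx":0,"ry":0,"rz":0,"claw":-1},
], newtons=30)

```text
t: 9.58
ee_pos: [499.2, -383.7, 176.2]
orientation: [-0.0, 0.966, 0.259, -0.001]
force: [0.9, -0.8, 0.4]
finger_gap: 34.5
grip_force: 30.0
```

>>> drive_tool([
  {"x":0,"y":0,"z":-35,"rx":0,"ry":0,"rz":0,"claw":-1},
  {"x":0,"y":0,"z":-65,"rx":0,"ry":0,"rz":0,"claw":-1},
  {"x":0,"y":0,"z":-80,"rx":0,"ry":0,"rz":0,"claw":-1},
  {"x":0,"y":0,"z":-80,"rx":0,"ry":0,"rz":0,"claw":-1},
  {"x":0,"y":0,"z":-80,"rx":0,"ry":0,"rz":0,"claw":-1},
])

```text
t: 10.0
ee_pos: [499.9, -384.3, 256.2]
orientation: [0.002, 0.966, 0.259, 0.0]
force: [0.5, -0.2, -1.6]
finger_gap: 34.2
grip_force: 30.0
```

```bash
python3 - <<'E'
from h import *
import cv2
p,R,o=pose();print(p,o["force"],o["wrist_torque"],o["finger_gap"],o["grip_force"])
w=imaging.snapshot("wrist");s=imaging.snapshot("side");cv2.imwrite("pics/w6.png",w[:,:,::-1]);cv2.imwrite("pics/s6.png",s[:,:,::-1])
r=lambda q,k:cv2.resize(q,k,interpolation=cv2.INTER_CUBIC)
cv2.imwrite("pics/m6.png",np.hstack([r(s[240:370,280:410],(400,400)),r(w[130:430,170:470],(400,400))])[:,:,::-1])
T=C+72*dirn(-18.7)
plan(T+130*Z,dialR(71.3),3)
E
```

```text
[ 499.89942968 -384.27402296  256.17271637] [ 0.51548965 -0.23038875 -1.62462718] [ 0.00893069 -0.00084708  0.00669727] 34.180285950262636 29.994530975818634
[  22.9 -121.8   13.3] [0.001 0.148 0.208]
[  -4.8 -123.7   14.8] [0.001 0.148 0.208]
[ -32.2 -119.8   12.2] [0.001 0.148 0.208]
```

View pics/m6.png

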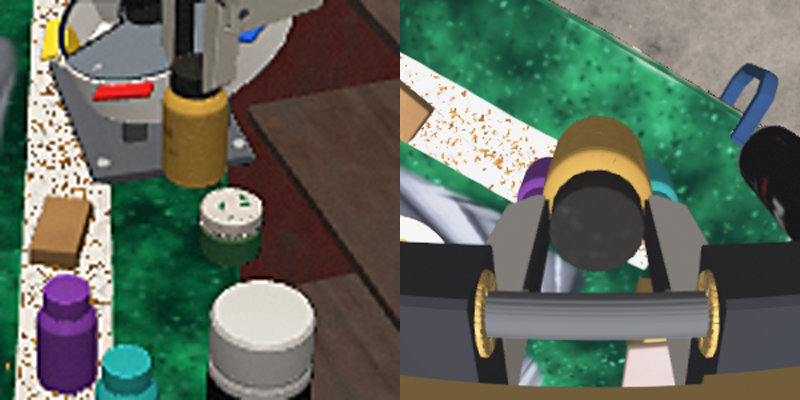

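The bottle is lifted straight and held by the cap, with cap and tool in the same relation as before the lift. I'll carry it above the opening.

>>> drive_tool([
  {"x":5,"y":-30,"z":3,"rx":0,"ry":0.037,"rz":0.05,"claw":-1},
  {"x":11,"y":-60,"z":6,"rx":0,"ry":0.075,"rz":0.1,"claw":-1},
  {"x":17,"y":-90,"z":10,"rx":0,"ry":0.112,"rz":0.15,"claw":-1},
  {"x":23,"y":-122,"z":13.5,"rx":0,"ry":0.148,"rz":0.208,"claw":-1},
  {"x":23,"y":-122,"z":13.5,"rx":0,"ry":0.148,"rz":0.208,"claw":-1},
])

```text
t: 10.52
ee_pos: [453.6, -259.3, 237.2]
orientation: [-0.024, 0.985, 0.156, 0.069]
force: [-0.0, 0.6, -2.3]
finger_gap: 34.2
grip_force: 30.0
```

>>> drive_tool([
  {"x":-1,"y":-30,"z":4,"rx":0,"ry":0.037,"rz":0.05,"claw":-1},
  {"x":-2,"y":-60,"z":7,"rx":0,"ry":0.075,"rz":0.1,"claw":-1},
  {"x":-3,"y":-90,"z":11,"rx":0,"ry":0.112,"rz":0.15,"claw":-1},
  {"x":-5,"y":-123.5,"z":15,"rx":0,"ry":0.148,"rz":0.208,"claw":-1},
  {"x":-5,"y":-123.5,"z":15,"rx":0,"ry":0.148,"rz":0.208,"claw":-1},
])

```text
t: 10.93
ee_pos: [412.3, -142.8, 223.3]
orientation: [-0.042, 0.988, 0.051, 0.139]
force: [-0.8, 0.4, -1.8]
finger_gap: 34.3
grip_force: 30.0
```

>>> drive_tool([
  {"x":-8,"y":-30,"z":3,"rx":0,"ry":0.037,"rz":0.05,"claw":-1},
  {"x":-16,"y":-60,"z":6,"rx":0,"ry":0.075,"rz":0.1,"claw":-1},
  {"x":-24,"y":-90,"z":9,"rx":0,"ry":0.112,"rz":0.15,"claw":-1},
  {"x":-32,"y":-120,"z":12,"rx":0,"ry":0.148,"rz":0.208,"claw":-1},
  {"x":-32,"y":-120,"z":12,"rx":0,"ry":0.148,"rz":0.208,"claw":-1},
])

```text
t: 11.35
ee_pos: [372.3, -27.1, 210.3]
orientation: [-0.058, 0.975, -0.054, 0.207]
force: [-0.8, -0.6, -0.5]
finger_gap: 34.7
grip_force: 30.0
```

>>> drive_tool([
  {"x":0,"y":0,"z":0,"rx":0,"ry":0,"rz":0,"claw":-1},
  {"x":0,"y":0,"z":0,"rx":0,"ry":0,"rz":0,"claw":-1},
  {"x":0,"y":0,"z":0,"rx":0,"ry":0,"rz":0,"claw":-1},
  {"x":0,"y":0,"z":0,"rx":0,"ry":0,"rz":0,"claw":-1},
])

```text
t: 11.68
ee_pos: [377.4, -34.4, 214.3]
orientation: [-0.055, 0.975, -0.054, 0.209]
force: [-0.5, -0.6, -1.6]
finger_gap: 34.3
grip_force: 30.0
```

```bash
python3 - <<'E'
from h import *
p,R,o=pose();print(p,o["qpos"],o["force"],o["finger_gap"],o["grip_force"])
T=C+72*dirn(-18.7)
plan(T+75*Z,dialR(71.3),1);plan(T+21*Z,dialR(71.3),1)
E
```

```text
[377.36352688 -34.37563871 214.27426554] [-0.79853556 -0.38156192  2.18840927  0.40590661  1.12211579  0.74357854] [-0.46295619 -0.6264551  -1.64006736] 34.29078648154506 29.994925260543823
[-1.9 -1.8 55. ] [ 0.006 -0.002  0.001]
[ -2.   -2.2 109. ] [ 0.006 -0.002  0.001]
```

>>> drive_tool([
  {"x":-2,"y":-2,"z":20,"rx":0.006,"ry":-0.002,"rz":0,"claw":-1},
  {"x":-2,"y":-2,"z":40,"rx":0.006,"ry":-0.002,"rz":0,"claw":-1},
  {"x":-2,"y":-2,"z":58,"rx":0.006,"ry":-0.002,"rz":0,"claw":-1},
  {"x":-2,"y":-2,"z":58,"rx":0.006,"ry":-0.002,"rz":0,"claw":-1},
  {"x":-2,"y":-2,"z":58,"rx":0.006,"ry":-0.002,"rz":0,"claw":-1},
])

```text
t: 12.1
ee_pos: [398.9, -25.9, 160.4]
orientation: [-0.059, 0.975, -0.053, 0.207]
force: [-0.1, -0.3, -0.9]
finger_gap: 34.2
grip_force: 30.0
```

>>> drive_tool([
  {"x":0,"y":0,"z":0,"rx":0,"ry":0,"rz":0,"claw":-1},
  {"x":0,"y":0,"z":0,"rx":0,"ry":0,"rz":0,"claw":-1},
  {"x":0,"y":0,"z":0,"rx":0,"ry":0,"rz":0,"claw":-1},
])

```text
t: 12.35
ee_pos: [399.6, -26.8, 162.0]
orientation: [-0.057, 0.975, -0.053, 0.21]
force: [0.4, 1.0, -1.3]
finger_gap: 34.5
grip_force: 30.0
```

```bash
python3 - <<'E'
from h import *
import cv2
p,R,o=pose();print(p,o["force"],o["finger_gap"],o["grip_force"])
T=C+72*dirn(-18.7)
plan(T+21*Z,dialR(71.3),1)
w=imaging.snapshot("wrist");a=imaging.snapshot("scene");s=imaging.snapshot("side")
r=lambda q,k:cv2.resize(q,k,interpolation=cv2.INTER_CUBIC)
cv2.imwrite("pics/m7.png",np.vstack([np.hstack([r(a[190:300,255:365],(300,300)),r(s[190:300,275:385],(300,300))]),r(w[150:450,120:520],(400,300))[:, :].repeat(1,0) if 0 else np.hstack([r(w[150:450,120:520],(400,300)),np.zeros((300,200,3),np.uint8)])])[:,:,::-1])
E
```

```text
[399.57546332 -26.84054711 162.04551169] [ 0.36971242  0.96689659 -1.31669963] 34.50129657474169 29.996201992034912
[-0.2  0.6 51.8] [ 0.001 -0.002  0.002]
```

View pics/m7.png

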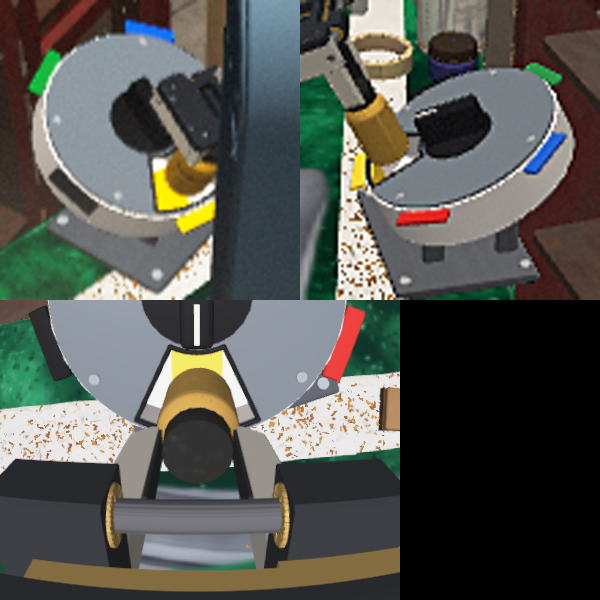

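The bottle's foot is just above the opening, centred between its edges in the wrist view (column 198 of that crop, edges at 140 and 255). I'll lower it.

>>> drive_tool([
  {"x":0,"y":0.5,"z":7,"rx":0,"ry":0,"rz":0,"claw":-1},
  {"x":0,"y":0.5,"z":14,"rx":0,"ry":0,"rz":0,"claw":-1},
  {"x":0,"y":0.5,"z":20,"rx":0,"ry":0,"rz":0,"claw":-1},
  {"x":0,"y":0.5,"z":25,"rx":0,"ry":0,"rz":0,"claw":-1},
  {"x":0,"y":0.5,"z":25,"rx":0,"ry":0,"rz":0,"claw":-1},
])

```text
t: 12.92
ee_pos: [409.2, -24.0, 137.6]
orientation: [-0.058, 0.975, -0.053, 0.208]
force: [0.6, -0.1, -0.5]
finger_gap: 34.6
grip_force: 30.0
```

>>> drive_tool([
  {"x":0,"y":0,"z":7,"rx":0,"ry":0,"rz":0,"claw":-1},
  {"x":0,"y":0,"z":14,"rx":0,"ry":0,"rz":0,"claw":-1},
  {"x":0,"y":0,"z":20,"rx":0,"ry":0,"rz":0,"claw":-1},
  {"x":0,"y":0,"z":24,"rx":0,"ry":0,"rz":0,"claw":-1},
  {"x":0,"y":0,"z":24,"rx":0,"ry":0,"rz":0,"claw":-1},
])

```text
t: 13.33
ee_pos: [419.2, -21.8, 115.9]
orientation: [-0.058, 0.975, -0.053, 0.208]
force: [0.0, -0.2, -0.9]
finger_gap: 34.7
grip_force: 30.0
```

```bash
python3 - <<'E'
from h import *
p,R,o=pose();print(p,o["force"],o["force"]@Z,o["finger_gap"])
T=C+72*dirn(-18.7);print((p-T)@Z)
plan(T+18*Z,dialR(71.3),1)
E
```

```text
[419.15371471 -21.80228945 115.9324783 ] [ 0.04419032 -0.15643743 -0.884337  ] -0.805524625072634 34.74173910285289
22.454284013858413
[1.3 0.9 4.5] [-0.001  0.001  0.001]
```

No contact so far. I'll go the last few millimetres, open, then back out.

>>> drive_tool([
  {"x":1,"y":0.5,"z":2,"rx":0,"ry":0,"rz":0,"claw":-1},
  {"x":1,"y":0.5,"z":4,"rx":0,"ry":0,"rz":0,"claw":-1},
  {"x":1,"y":0.5,"z":4,"rx":0,"ry":0,"rz":0,"claw":-1},
  {"x":1,"y":0.5,"z":4,"rx":0,"ry":0,"rz":0,"claw":-1},
])

```text
t: 13.67
ee_pos: [422.4, -23.2, 114.3]
orientation: [-0.057, 0.975, -0.052, 0.21]
force: [-7.9, -1.7, 9.5]
finger_gap: 34.3
grip_force: 30.0
```

>>> drive_tool([
  {"x":0,"y":0,"z":0,"rx":0,"ry":0,"rz":0,"claw":1},
  {"x":0,"y":0,"z":0,"rx":0,"ry":0,"rz":0,"claw":1},
  {"x":0,"y":0,"z":0,"rx":0,"ry":0,"rz":0,"claw":1},
  {"x":0,"y":0,"z":0,"rx":0,"ry":0,"rz":0,"claw":1},
  {"x":0,"y":0,"z":0,"rx":0,"ry":0,"rz":0,"claw":1},
])

```text
t: 14.08
ee_pos: [421.9, -22.4, 113.3]
orientation: [-0.058, 0.975, -0.053, 0.209]
force: [0.9, 0.7, -0.1]
finger_gap: 63.6
grip_force: 0.0
```

>>> drive_tool([
  {"x":0,"y":0,"z":0,"rx":0,"ry":0,"rz":0,"claw":1},
  {"x":0,"y":0,"z":0,"rx":0,"ry":0,"rz":0,"claw":1},
  {"x":0,"y":0,"z":0,"rx":0,"ry":0,"rz":0,"claw":1},
  {"x":0,"y":0,"z":0,"rx":0,"ry":0,"rz":0,"claw":1},
])

```text
t: 14.42
ee_pos: [421.9, -22.4, 113.2]
orientation: [-0.058, 0.975, -0.053, 0.209]
force: [-0.5, 0.1, 0.1]
finger_gap: 90.0
grip_force: 0.0
```

>>> drive_tool([
  {"x":0,"y":0,"z":-15,"rx":0,"ry":0,"rz":0,"claw":1},
  {"x":0,"y":0,"z":-40,"rx":0,"ry":0,"rz":0,"claw":1},
  {"x":0,"y":0,"z":-70,"rx":0,"ry":0,"rz":0,"claw":1},
  {"x":0,"y":0,"z":-110,"rx":0,"ry":0,"rz":0,"claw":1},
  {"x":0,"y":0,"z":-110,"rx":0,"ry":0,"rz":0,"claw":1},
])

```text
t: 14.83
ee_pos: [377.1, -34.3, 218.9]
orientation: [-0.055, 0.974, -0.052, 0.212]
force: [1.4, -1.1, 0.4]
finger_gap: 93.2
grip_force: 0.0
```

```bash
python3 - <<'E'
from h import *
import cv2
p,R,o=pose();print(p,o["force"],o["finger_gap"])
i=imaging.camera_info("wrist");w=imaging.snapshot("wrist");np.savez("w8.npz",**i);cv2.imwrite("pics/w8.png",w[:,:,::-1])
s=imaging.snapshot("side")[:,:,::-1];a=imaging.snapshot("scene")[:,:,::-1];cv2.imwrite("pics/s8.png",s);cv2.imwrite("pics/a8.png",a)
W=lambda u,v:ray("wrist",u,v,i)
T=C+72*dirn(-18.7)
hsv=cv2.cvtColor(w,cv2.COLOR_RGB2HSV)
# white bar line, cap disc, gold body
def comp(m,nm):
    n,l,st,c=cv2.connectedComponentsWithStats(m.astype(np.uint8))
    for k in sorted(range(1,n),key=lambda k:-st[k,4])[:4]:print(nm,st[k],np.round(c[k],1))
m=cv2.inRange(hsv,(12,110,60),(24,255,240));m[400:]=0;comp(m>0,"gold")
m=cv2.inRange(hsv,(25,140,120),(34,255,255));m[400:]=0;comp(m>0,"yellow")
m=cv2.inRange(hsv,(0,180,100),(6,255,255));comp(m>0,"red")
m=cv2.inRange(hsv,(100,150,120),(118,255,255));comp(m>0,"blue")
m=cv2.inRange(hsv,(55,120,120),(75,255,255));m[300:]=0;comp(m>0,"green")
K,T4=np.array(i["camera_matrix"]),np.array(i["cam_to_world"])
def proj(P):
    q=T4[:3,:3].T@(P-T4[:3,3]);t=np.arctan2(np.hypot(q[0],q[1]),q[2]);n=q[:2]/np.hypot(q[0],q[1]);return np.round(K[:2,2]+K[0,0]*t*n,1)
print("exp captop",proj(T+40*Z),"shoulder",proj(T+21*Z),"hub",proj(C+2*Z),"opening corners",proj(C+100*dirn(-44.7)),proj(C+100*dirn(7.3)))
E
```

```text
[377.08934992 -34.33442592 218.89510088] [ 1.36304923 -1.07042759  0.36894314] 93.22522801598376
gold [ 474  225   69   42 2223] [506.5 246.6]
gold [ 290  191   55   65 1598] [316.  217.8]
gold [ 519  378   93   22 1008] [575.1 392. ]
gold [501 325  30  61 900] [518.2 354.7]
yellow [285 263  60  15 621] [313.1 271.5]
yellow [294 193  18  19 128] [299.5 199. ]
yellow [321 192  15  13  77] [330.9 197. ]
red [419 156  35  61 877] [436.5 186.5]
blue [363  18  60  49 974] [393.1  41.2]
blue [ 66 194   3   4   8] [ 67.  195.8]
blue [ 55 203   2   4   5] [ 55.2 204.8]
blue [ 55 190   2   2   3] [ 55.7 190.7]
green [208  18  59  48 935] [236.7  41.1]
green [139 198  45  47 744] [159.1 220.8]
green [594 132  46  35 386] [618.8 146.8]
green [577 139  25  35 371] [589.1 156.1]
exp captop [315.4 239.7] shoulder [315.4 233.4] hub [315.7 143.9] opening corners [266.  246.6] [364.5 246.9]
```

```bash
python3 - <<'E'
import cv2,numpy as np
w=cv2.imread("pics/w8.png")
m=(w.max(2)<80).astype(np.uint8);m[:180]=0;m[262:]=0;m[:,:250]=0;m[:,385:]=0
m=cv2.morphologyEx(m,cv2.MORPH_OPEN,np.ones((9,9)))
n,l,s,c=cv2.connectedComponentsWithStats(m);print(s[1:],c[1:])
m=(w.min(2)>170).astype(np.uint8);m[:135]=0;m[215:]=0;m[:,:285]=0;m[:,345:]=0
n,l,s,c=cv2.connectedComponentsWithStats(m);print("white",s[1:],c[1:])
b=cv2.imread("pics/side0.png").astype(int);d=(abs(b-cv2.imread("pics/s8.png")).max(2)>50).astype(np.uint8)
n,l,s,c=cv2.connectedComponentsWithStats(d);print("diff",[list(q) for q in s[1:] if q[4]>40])
E
```

```text
[[ 298  226   42   36 1351]] [[318.40562546 244.96743153]]
white [[313 155   5  32 159]
 [285 195  10  20 126]
 [336 195   9  20 104]] [[314.98742138 170.40251572]
 [290.55555556 207.02380952]
 [339.57692308 205.56730769]]
diff [[np.int32(86), np.int32(0), np.int32(47), np.int32(36), np.int32(889)], [np.int32(168), np.int32(0), np.int32(11), np.int32(29), np.int32(44)], [np.int32(180), np.int32(0), np.int32(10), np.int32(30), np.int32(129)], [np.int32(115), np.int32(28), np.int32(118), np.int32(166), np.int32(6186)], [np.int32(189), np.int32(31), np.int32(54), np.int32(39), np.int32(273)], [np.int32(217), np.int32(92), np.int32(26), np.int32(18), np.int32(95)], [np.int32(197), np.int32(103), np.int32(6), np.int32(35), np.int32(62)], [np.int32(239), np.int32(112), np.int32(54), np.int32(107), np.int32(2098)], [np.int32(204), np.int32(115), np.int32(10), np.int32(52), np.int32(255)], [np.int32(219), np.int32(120), np.int32(21), np.int32(64), np.int32(217)], [np.int32(236), np.int32(172), np.int32(7), np.int32(15), np.int32(53)], [np.int32(116), np.int32(185), np.int32(23), np.int32(20), np.int32(67)], [np.int32(193), np.int32(185), np.int32(18), np.int32(18), np.int32(160)], [np.int32(110), np.int32(187), np.int32(5), np.int32(29), np.int32(51)], [np.int32(235), np.int32(188), np.int32(10), np.int32(13), np.int32(47)], [np.int32(212), np.int32(205), np.int32(34), np.int32(19), np.int32(284)], [np.int32(173), np.int32(209), np.int32(39), np.int32(31), np.int32(221)], [np.int32(295), np.int32(222), np.int32(37), np.int32(37), np.int32(461)], [np.int32(155), np.int32(237), np.int32(48), np.int32(59), np.int32(960)], [np.int32(319), np.int32(244), np.int32(32), np.int32(21), np.int32(187)], [np.int32(159), np.int32(268), np.int32(9), np.int32(14), np.int32(55)], [np.int32(166), np.int32(288), np.int32(45), np.int32(54), np.int32(808)], [np.int32(332), np.int32(336), np.int32(17), np.int32(32), np.int32(434)]]
```

The cap sits about where expected, the cover is still lined up (white line at column 315), and nothing else on the table has moved. Handing in.

```bash
python3 -c "
from bench import order
print(order.close_job())"
```

```text
the job is handed in; nothing more can be done
None
```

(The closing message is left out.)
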